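# Load the vial keeper and latch its gate

## Robot

A 6-joint arm with a two-finger parallel gripper is mounted at the origin on a cart in front of the work surface, level with it; the furniture and walls round the work are solid. World frame = base frame: x ahead of the robot, y to its left, z up, the work surface at z = 0. Lengths are in m, angles in rad, forces in N, time in s.
With the tool pointing down it reaches from about 0.325 to 0.775 m from the base axis. Payload 5.5 kg.
Tool frame: the origin (TCP) lies midway between the tips of the shut fingers; the grasp point (between the pads) lies 19 mm behind it; z points along the fingers, y is the line along which they close (so a half turn about z gives the same grasp; the last joint's range is limited). The gripper opens to 88 mm and grips with 3 to 60 N. Pads are 20 mm wide; open, the fingers measure 115 mm over their backs; the gripper's body (75 mm by 178 mm) begins 61 mm behind the grasp point.
Start: joints at [-1.174, 0.091, 1.231, -0, 1.82, -0.057], TCP at [0.263, -0.539, 0.223] pointing down, gripper open.
Joint ranges: [-2.87, 2.87], [-0.86, 2.18], [0.17, 2.46], [-1.51, 4.65], [0.06, 2.69], [-2.65, 2.65]. Speed limits (rad/s): [2.57, 2.57, 3.01, 3.14, 3.14, 3.14].

## Interface

Orientations are given as a unit quaternion [x, y, z, w].
In Python, from station import * gives the robot as it stands. The module is installed in compiled form; this text tells all that it offers.
- The arm moves only by the tool play_rows, never from a script. Its argument "series" is a list that holds one entry, the list of rows, each a list of 7 numbers: the shift along the tool's x, y, z in m, then the turn, a rotation vector about the tool's x, y, z in degrees, then the closure, from -1 (fully open) to 1 (shut). In form: [[[x, y, z, wx, wy, wz, hand], ...]]. A call has exactly 10 rows; each row is the pose to reach, as a shift and turn from the pose commanded when the call began, along the tool's axes at that moment; what a row does not reach only later rows make up. A row lasts 1/12 s, in which the tool goes at most 41.7 mm and 7.16 degrees, less where a joint would pass 70% of its speed; a pose out of reach is approached as far as the arm can. A call with a gripper value outside its range is refused whole. The fingers move at their own pace and stop on an object; the grip force is fixed at half the most. Time passes only in rows, so rows that repeat a pose let the fingers close, or fill a call up. It gives the time, the measured TCP pose, the force, the opening and the grip force at its end, in the units of the state.
- sense(): the state, without advancing time (a new reading comes with each control period).
- capture(name): name is "scene" or "top" or "wrist"; returns a dict with "frame" (384x512x3 uint8, red, green, blue), "fx", "fy", "cx", "cy" (pixels), "R" (3x3) and "t" (3): a world point X has camera coordinates R X + t; the wrist camera has in their place "hand_eye" (4x4, takes a point from camera to tool coordinates, whose origin is the TCP and whose axes are the flange's). Camera axes: x right, y down, z forward; pixel columns grow to the right and rows downward; lengths in m; the calibration is good to about 2 mm. A picture is of the moment at which its call begins: read the wrist's pose just before it. There is no depth.
- sign_off(): hands the job in; it is judged then, once.
The state is a dict: "t": time; "joint_pos": joint angles; "qd": joint speeds; "joint_torque": joint torques, N m; "tcp_pos": TCP position; "ee_rot": TCP orientation; "ft_force": force on the tool from outside, world axes, zero at the start; "moment": the same for the moment, N m; "gripper_width": finger opening in m; "finger_force": force on a finger pad.
Only numpy, scipy, OpenCV 4.12 (cv2) and the standard library are available. Lean on these libraries where they do the work, as an engineer would, in place of code of your own. Each camera call takes 0.05 s, during which the arm holds its last target. There are 200 camera calls.

## Task

Stand the white-capped sample vial that is out on the bench in the free pocket of the vial keeper, seated on the pocket's floor and let go. Then push the keeper's gate shut gently until the sprung tongue on its free end rides over the strike and snaps in behind it, so that the gate stays latched over both vials when you back away; press with no more than about 12 N and leave everything else on the bench where it is.

Things in the scene. Friction and masses are not known exactly. Their poses are not given: they have to be found in the camera images.
- vial_a: White-capped clear sample vial, 28 mm diameter, 60 mm tall, about 25 g, standing alone on the bench to the robot's right or left (it may swap places with the dropper bottle). Origin: centre of its underside, z up. Body 27 mm, cap 28 mm across (top 12 mm).
- vial_b: Blue-capped vial of the same size, already standing in the keeper's other pocket (nearest the hinge). Origin: centre of its underside. It stays there.
- keeper: Vial keeper, fixed: white block 56 (x) by 124 (y) by 20 mm high with two round pockets, 31 mm across and 14 mm deep, on its y axis: free one at y = +30 mm, vial_b's at -30 mm. Origin: centre of underside. Its gate is on its -x side and is pushed shut along the keeper's +x. A steel strike bracket 58 mm high stands past the gate's free end (keeper x -50 to +14, y +54 to +104 mm).
- pocket (a point): Centre of the floor of the free pocket, 6 mm above the bench (the block's top is 14 mm higher); axes as the keeper's. A seated vial's origin lies here.
- gate_hinge (a point): Point on the gate's vertical hinge axis, 50 mm above the bench, at keeper x = -34, y = -72 mm. Axes turn with the gate: +y along the gate to its free end, -x out of its outer face. Gate: aluminium plate 6 mm thick (3 mm either side of the axis), 8 to 136 mm from the axis, 24 to 74 mm above the bench; its 36 mm deep top flange passes 5 mm over seated vials and jams on an unseated one.
- gate_push (a point): Point on the gate's flat outer face, 107 mm from the hinge axis and 45 mm above the bench: a good place to push. Axes as gate_hinge; push along its +x.
- gate (a joint): Hinge angle of the gate, rad: 0 = parallel to the keeper's y axis, positive = swung open to the keeper's -x (counter-clockwise from above). Starts 0.8 to 1.15; stays where left. The strike is set anywhere in an 18 mm range along the keeper's x (slotted holes, not measured), so the latched angle is anywhere from -0.035 to +0.11; the tongue meets the strike about 0.1 rad before it.
- gate_end (a point): Middle of the gate's free edge, 136 mm from the hinge axis, 49 mm above the bench; axes as gate_hinge. A gate that has not latched springs back open to where the tongue meets the strike.
- bumper (a joint): How far the round rubber buffer on the strike bracket, behind the gate's free end, is pressed in, m: 0 = free, about 0.0015 = held by the latched gate, 0.003 = bottomed hard (about 1.5 mm beyond the latched position). Spring 1.8 N/mm; bottoming it takes about 7 N at gate_push.
- tongue (a joint): How far the sloped steel tongue at the gate's free edge is pressed in, m: 0 = fully out, at most 0.008. Riding over the strike presses it in about 0.005; it springs back to 0 when it snaps in. Spring about 4.8 N at rest, 0.4 N/mm. Riding over takes a push of roughly 6 to 10 N at gate_push.
- dropper_a: Brown dropper bottle with black bulb, 33 mm diameter, 99 mm tall; bystander. Origin: centre of underside.
- beaker_b: Glass beaker, 71 mm diameter, 90 mm tall; bystander. Origin: centre of underside.
- wash_bottle_a: White wash bottle with bent spout, 62x99x200 mm; bystander. Origin: centre of underside.
- spare_breaker: Spare two-pole breaker block, 74x36x62 mm; bystander. Origin: centre of underside.
- coupling: Small metal shaft coupling, 20 mm diameter, 25 mm tall; bystander. Origin: centre of underside.
- flask_b: Conical flask, 60 mm diameter, 98 mm tall; bystander. Origin: centre of underside.

How it is judged:
By the outcome, as a careful person would: the job done as asked, in the order asked, and still so for the second after the job is handed in, with the robot touching nothing.
It also fails if it takes over 58 s, if anything falls off the work surface, if the arm or the gripper's body presses on something with over 40 N, if the wrist force passes 120 N, or if a joint passes its speed limit or range.

## Working session

There is one attempt and no reset: what is moved stays moved. The work goes in short steps, Python scripts to look and compute and a tool call to move; the robot and the scene stay as the last step left them, time stands still between calls to the robot, and variables do not carry over. Pictures are saved under pics/ and viewed, at most 10 in all, crops included, and the job is handed in when it is done.

Besides the shell and the picture viewer there is one more tool, called after "Call:" as name(argument=value, ...) on one line, values as JSON. play_rows: Moves the arm, as the interface text tells. Its arguments: {"type":"object","properties":{"series":{"type":"array","items":{"type":"array","items":{"type":"array","items":{"type":"number"}}}}},"required":["series"]}

```bash
mkdir -p pics
python3 - <<'E'
from station import *
import cv2,pickle
s=sense();print(s)
d={}
for n in("scene","top"):
    c=capture(n);d[n]=c
    cv2.imwrite(f"pics/{n}0.png",c["frame"][:,:,::-1])
    print(n,{k:c[k] for k in c if k!="frame"})
pickle.dump(d,open("c0.pkl","wb"))
E
```

```text
{'t': 0.0, 'joint_pos': array([-1.17373328e+00,  9.18836548e-02,  1.23184949e+00, -3.84507318e-05,
        1.81979786e+00, -5.67101080e-02]), 'qd': array([ 6.94968927e-04,  2.47023361e-04,  8.87541300e-05, -3.24534577e-06,
       -7.33044951e-04, -1.37089970e-03]), 'joint_torque': array([-3.39105303e-03, -4.46456480e+01, -4.06450474e+01,  6.94581424e-02,
        2.93051067e-02, -1.36476278e-04]), 'tcp_pos': array([ 0.26288605, -0.53902379,  0.22151258]), 'ee_rot': array([ 9.74372070e-01,  2.24940282e-01, -1.82504193e-04, -9.52021927e-04]), 'ft_force': array([-0.39596699,  0.44221148, -0.17216057]), 'moment': array([-0.02941711,  0.03104045,  0.03356866]), 'finger_force': 0.0, 'gripper_width': 0.08790784679213702}
scene {'fx': 411.73850728233566, 'fy': 411.73850728233566, 'cx': 259.44160239409814, 'cy': 196.26833579687568, 'R': array([[-6.82408207e-01, -7.30971137e-01,  4.85596482e-04],
       [-3.81003518e-01,  3.55124003e-01, -8.53652893e-01],
       [ 6.23823179e-01, -5.82724754e-01, -5.20842108e-01]]), 't': array([0.18947177, 0.31133494, 0.87185823])}
top {'fx': 354.34609130095697, 'fy': 354.34609130095697, 'cx': 255.22493979365348, 'cy': 191.619609098376, 'R': array([[ 1.32623616e-03, -9.99992280e-01, -3.69879058e-03],
       [-9.90120720e-01, -7.94513024e-04, -1.40215295e-01],
       [ 1.40211273e-01,  3.84820778e-03, -9.90114130e-01]]), 't': array([-0.16093616,  0.5055669 ,  1.26520336])}
```

View pics/scene0.png

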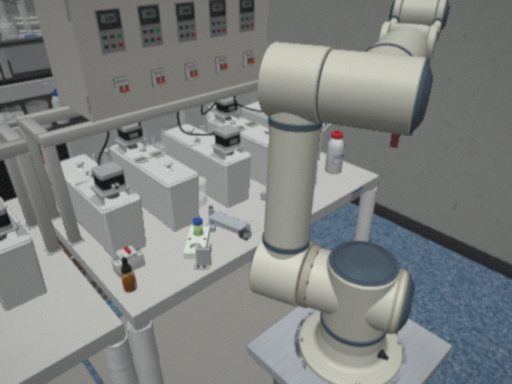

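View pics/top0.png

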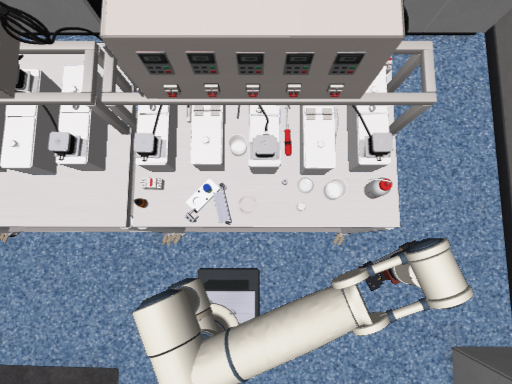

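The scene view shows the keeper near (198,238), its blue cap at (198,222), the gate at (230,222) and the dropper at (128,275). In the top view the blue cap is at (207,188), the gate at (221,205), and a small white circle at (301,207) is probably vial_a. I'll zoom in on that area.

```bash
cat > h.py <<'E'
import numpy as np,cv2,pickle
def ray(c,u,v,z):
    d=c["R"].T@np.array([(u-c["cx"])/c["fx"],(v-c["cy"])/c["fy"],1]);o=-c["R"].T@c["t"]
    return o+d*(z-o[2])/d[2]
def proj(c,X):
    p=c["R"]@np.asarray(X)+c["t"];return np.array([c["fx"]*p[0]/p[2]+c["cx"],c["fy"]*p[1]/p[2]+c["cy"]])
E
python3 - <<'E'
from h import *
d=pickle.load(open("c0.pkl","rb"))
a=d["top"]["frame"][172:228,175:255,::-1]; b=d["top"]["frame"][172:228,270:350,::-1]
a=cv2.resize(a,None,fx=5,fy=5,interpolation=cv2.INTER_CUBIC);b=cv2.resize(b,None,fx=5,fy=5,interpolation=cv2.INTER_CUBIC)
s=cv2.resize(d["scene"]["frame"][200:275,175:282,::-1],None,fx=4,fy=4,interpolation=cv2.INTER_CUBIC)
o=np.zeros((580,800,3),np.uint8);o[:280,:400]=a;o[:280,400:]=b;o[280:580,:428]=s
cv2.imwrite("pics/z.png",o)
t=d["top"]
print("vial_a?",ray(t,301,207,.06),"drop",ray(t,141,203,.099))
f=t["frame"].astype(int);m=(f[...,2]-f[...,0]>60);m[:172]=0;m[228:]=0;m[:,:180]=0;m[:,240:]=0
v,u=np.nonzero(m);print(len(u),u.mean(),v.mean(),ray(t,u.mean(),v.mean(),.066))
s=d["scene"];f=s["frame"].astype(int);m=(f[...,2]-f[...,0]>60);m[:210]=0;m[240:]=0;m[:,:185]=0;m[:,212:]=0
v,u=np.nonzero(m);print(len(u),u.mean(),v.mean(),ray(s,u.mean(),v.mean(),.062))
print(proj(s,ray(t,301,207,.06)))
E
```

```text
vial_a? [ 0.44682317 -0.32426694  0.06      ] drop [0.45643644 0.23647405 0.099     ]
46 206.2826086956522 187.2173913043478 [0.5172184 0.0152546 0.066    ]
56 196.89285714285714 220.53571428571428 [0.51589105 0.01694316 0.062     ]
[297.71520131 188.31230321]
```

View pics/z.png

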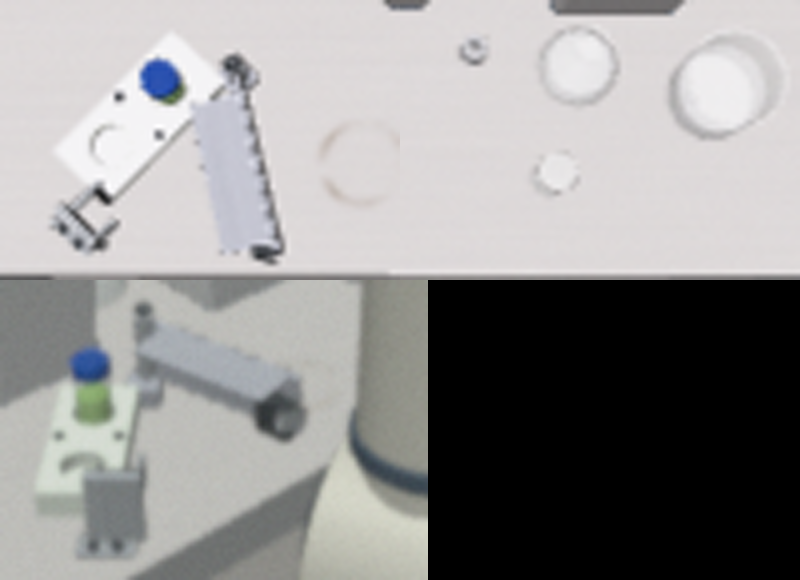

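The zoomed picture shows the following, in crop pixels (top view x5, offset (175,172)):
- **Keeper corners:** (172,32), (53,152) and (113,198).
- **Gate:** runs from (237,65) to (265,250), with its outer face to the right.
- **Strike bracket:** near (85,225).
- **vial_a:** cap at (557,172), i.e. (301.4,206.4) in the full image.

The nearest neighbour is the beaker, about 70 mm in +x from the vial. I'll close the fingers roughly along world y.

```bash
cat >> h.py <<'E'
from scipy.spatial.transform import Rotation as Ro
def wcam(c,s):
    "wrist capture -> same form as the fixed cameras"
    T=np.eye(4);T[:3,:3]=Ro.from_quat(s["ee_rot"]).as_matrix();T[:3,3]=s["tcp_pos"]
    W=np.linalg.inv(T@c["hand_eye"]);c["R"]=W[:3,:3];c["t"]=W[:3,3];return c
def go(s,p,ydir=None):
    "shift (mm) and rotvec (deg) in tool axes to reach p with tool y (either sign) along world angle ydir (deg), pointing down"
    R=Ro.from_quat(s["ee_rot"]);d=R.inv().apply(np.asarray(p)-s["tcp_pos"])*1000;out=[]
    for k in (0,180):
        a=np.radians(ydir+k) if ydir is not None else np.arctan2(R.as_matrix()[1,1],R.as_matrix()[0,1])
        y=np.array([np.cos(a),np.sin(a),0]);z=np.array([0,0,-1.])
        out.append((R.inv()*Ro.from_matrix(np.c_[np.cross(y,z),y,z])).as_rotvec(degrees=True))
    r=min(out,key=np.linalg.norm);print("shift",d.round(1),"turn",r.round(2));return d,r
E
python3 - <<'E'
from h import *
from station import *
d=pickle.load(open("c0.pkl","rb"));t=d["top"]
P=lambda x,y,z:ray(t,175+x/5-.4,172+y/5-.4,z)[:2]
c=[P(172,32,.02),P(53,152,.02),P(113,198,.02)]
for q in c:print(q)
print("len",np.linalg.norm(c[0]-c[1]),np.linalg.norm(c[1]-c[2]))
y=c[1]-c[0];yaw=np.arctan2(y[1],y[0])-np.pi/2;print("yaw",np.degrees(yaw))
b=np.array([.5165,.016]);ey=y/np.linalg.norm(y);print("pocket from b",b+.06*ey, "pocket px",P(112,146,.02))
print("keeper c",b+.03*ey,(c[0]+c[2])/2)
g0=P(237,65,.074);g1=P(272,255,.074);print(g0,g1,np.linalg.norm(g1-g0),np.degrees(np.arctan2(*(g1-g0)[::-1])))
v=ray(t,301,206,.06);print(v)
s=sense();go(s,[v[0],v[1],.14],90)
E
```

```text
[0.55916016 0.01242954]
[0.46889597 0.09879275]
[0.43481736 0.05352116]
len 0.12492489138622519 0.056664523663476664
yaw 46.26522363020591
pocket from b [0.47314714 0.05747927] pocket px [0.47340462 0.05519988]
keeper c [0.49482357 0.03673963] [0.49698876 0.03297535]
[ 0.52548429 -0.04185926] [ 0.39012955 -0.06844975] 0.13794187750695105 -168.88575467531527
[ 0.45041443 -0.32432719  0.06      ]
shift [ 262.6 -110.6   81.8] turn [-1.0e-01  2.0e-02  2.6e+01]
```

Call:
play_rows(series=[[[0.03,-0.013,0,0,0,4,-1],[0.065,-0.027,0,0,0,8,-1],[0.1,-0.042,0,0,0,12,-1],[0.135,-0.057,0.005,0,0,16,-1],[0.17,-0.072,0.015,0,0,20,-1],[0.205,-0.086,0.025,0,0,23,-1],[0.235,-0.099,0.04,0,0,26,-1],[0.2626,-0.1106,0.05,0,0,26,-1],[0.2626,-0.1106,0.05,0,0,26,-1],[0.2626,-0.1106,0.05,0,0,26,-1]]])

```text
t: 0.93
tcp_pos: [0.4509, -0.3232, 0.1713]
ee_rot: [1.0, 0.002, -0.001, -0.001]
ft_force: [0.4, -0.4, 0.2]
gripper_width: 0.088
finger_force: 0.0
```

Run:
```python
from h import *
from station import *
s=sense();c=wcam(capture("wrist"),s);pickle.dump(c,open("w1.pkl","wb"))
print(s["tcp_pos"],s["joint_pos"],np.round(c["hand_eye"],3))
cv2.imwrite("pics/w1.png",c["frame"][:,:,::-1]);print(proj(c,[.4504,-.3243,.06]))
```

```text
[ 0.45092266 -0.32322603  0.17126223] [-6.83126346e-01 -3.25180073e-02  1.44739846e+00 -1.83499276e-04
  1.72927196e+00  8.84346617e-01] [[ 0.    -0.964 -0.265  0.073]
 [ 1.     0.     0.001 -0.001]
 [-0.001 -0.265  0.964 -0.162]
 [ 0.     0.     0.     1.   ]]
[255.74899997 188.79026704]
```

View pics/w1.png

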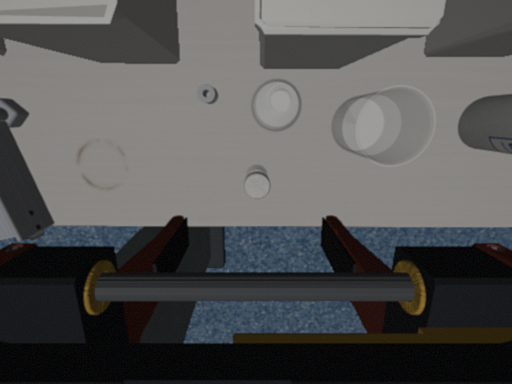

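The wrist view shows the vial cap at (257,185), centred between the fingers, with the beaker at (276,105) and the flask at (385,125). There is clear space for the fingers.

Run:
```python
from h import *
from station import *
c=pickle.load(open("w1.pkl","rb"));p=ray(c,257.5,185,.06);print(p, proj(c,[p[0],p[1],0]))
go(sense(),[p[0],p[1],.027],90)
```

```text
[ 0.45456974 -0.32613478  0.06      ] [256.9930818  173.41260216]
shift [  4.3   1.7 145.2] turn [-0.02  0.07  0.08]
```

Call:
play_rows(series=[[[0.003,0.0015,0.025,0,0,0,-1],[0.003,0.0015,0.055,0,0,0,-1],[0.003,0.0015,0.085,0,0,0,-1],[0.003,0.0015,0.11,0,0,0,-1],[0.003,0.0015,0.13,0,0,0,-1],[0.003,0.0015,0.1442,0,0,0,-1],[0.003,0.0015,0.1442,0,0,0,0],[0.003,0.0015,0.1442,0,0,0,1],[0.003,0.0015,0.1442,0,0,0,1],[0.003,0.0015,0.1442,0,0,0,1]]])

```text
t: 1.82
tcp_pos: [0.4542, -0.3275, 0.0306]
ee_rot: [1.0, -0.0, 0.001, 0.001]
ft_force: [0.0, -0.1, -0.0]
gripper_width: 0.065
finger_force: 0.0
```

Run:
```python
from h import *
from station import *
s=sense();print(s["t"],s["tcp_pos"],s["gripper_width"],s["finger_force"])
go(s,[s["tcp_pos"][0],s["tcp_pos"][1],.13],90)
```

```text
1.8167 [ 0.45419437 -0.3274828   0.03057909] 0.06497872642526832 0.0
shift [  0.2   0.2 -99.4] turn [ 0.12 -0.14 -0.04]
```

Call:
play_rows(series=[[[0,0,0,0,0,0,1],[0,0,0,0,0,0,1],[0,0,0,0,0,0,1],[0,0,0,0,0,0,1],[0,0,0,0,0,0,1],[0,0,0,0,0,0,1],[0,0,0,0,0,0,1],[0,0,0,0,0,0,1],[0,0,0,0,0,0,1],[0,0,0,0,0,0,1]]])

```text
t: 2.65
tcp_pos: [0.4536, -0.3262, 0.0285]
ee_rot: [1.0, 0.0, 0.0, -0.0]
ft_force: [0.9, 0.2, 1.0]
gripper_width: 0.0276
finger_force: 30.0
```

Run:
```python
from h import *
from station import *
s=sense();print(s["t"],s["tcp_pos"],s["gripper_width"],s["finger_force"])
c=wcam(capture("wrist"),s);pickle.dump(c,open("w2.pkl","wb"))
for z in(.06,):print(proj(c,[.4525,-.3255,z]))
s=sense();print(s["tcp_pos"])
cv2.imwrite("pics/w2.png",c["frame"][:,:,::-1])
go(s,[.4731,.0565,.13],46.3)
```

```text
2.65 [ 0.45361922 -0.3262279   0.02848277] 0.02762717996303421 30.000061690807343
[253.69887466 257.82140535]
[ 0.45360345 -0.32621848  0.02846395]
shift [  19.5 -382.7 -101.5] turn [-1.00e-02 -0.00e+00  4.37e+01]
```

View pics/w2.png

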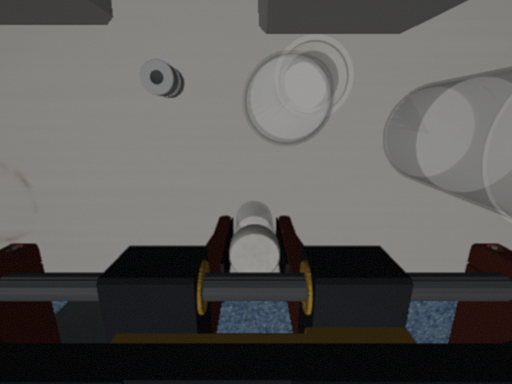

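The wrist view shows the vial held upright between the fingers, with its cap top centred near (255,250). The opening of 27.6 mm matches the vial's diameter.

Call:
play_rows(series=[[[0,0,-0.03,0,0,0,1],[0,0,-0.06,0,0,0,1],[0,-0.01,-0.09,0,0,3,1],[0.003,-0.035,-0.11,0,0,8,1],[0.005,-0.065,-0.12,0,0,13,1],[0.007,-0.1,-0.12,0,0,18,1],[0.009,-0.135,-0.12,0,0,23,1],[0.011,-0.17,-0.12,0,0,28,1],[0.013,-0.205,-0.12,0,0,33,1],[0.015,-0.235,-0.12,0,0,38,1]]])

```text
t: 3.53
tcp_pos: [0.4683, -0.0893, 0.1485]
ee_rot: [0.945, -0.327, 0.0, -0.0]
ft_force: [0.8, -1.0, -0.3]
gripper_width: 0.0277
finger_force: 30.0
```

Run:
```python
from h import *
from station import *
c=pickle.load(open("w2.pkl","rb"));print("vial",ray(c,255,250,.06))
go(sense(),[.4731,.0565,.15],46.3)
```

```text
vial [ 0.457223   -0.32620494  0.06      ]
shift [ -86.4 -117.5   -1.5] turn [-0.02 -0.    5.47]
```

Run:
```python
from h import *
from station import *
s=sense();print(s["joint_pos"]);go(s,[.4297,.098,.15],46.3)
```

```text
[-2.59968168e-01 -2.46824307e-01  1.68235864e+00  3.50331614e-04
  1.70586360e+00  1.97814105e+00]
shift [-146.2 -123.2   -1.5] turn [-0.02 -0.    5.47]
```

Call:
play_rows(series=[[[-0.03,-0.025,-0.0015,0,0,1,1],[-0.055,-0.047,-0.0015,0,0,2,1],[-0.082,-0.07,-0.0015,0,0,3,1],[-0.108,-0.092,-0.0015,0,0,4,1],[-0.13,-0.11,-0.0015,0,0,5,1],[-0.146,-0.123,-0.0015,0,0,5.5,1],[-0.146,-0.123,-0.0015,0,0,5.5,1],[-0.146,-0.123,-0.0015,0,0,5.5,1],[-0.146,-0.123,-0.0015,0,0,5.5,1],[-0.146,-0.123,-0.0015,0,0,5.5,1]]])

```text
t: 4.37
tcp_pos: [0.4295, 0.0946, 0.1499]
ee_rot: [0.929, -0.371, 0.0, 0.0]
ft_force: [0.7, 0.8, -0.6]
gripper_width: 0.0277
finger_force: 30.0
```

Run:
```python
from h import *
from station import *
s=sense();c=wcam(capture("wrist"),s);pickle.dump((s,c),open("w3.pkl","wb"))
print(s["tcp_pos"],s["ee_rot"],s["joint_pos"][5])
cv2.imwrite("pics/w3.png",cv2.resize(c["frame"][:,:,::-1],(768,576),interpolation=cv2.INTER_CUBIC));print(proj(c,[.4731,.0568,.02])*1.5)
```

```text
[0.42948424 0.09457177 0.14986285] [ 9.28586081e-01 -3.71117026e-01  3.90620388e-05  2.02151381e-04] 2.470817863193373
[378.16686843 197.89511295]
```

View pics/w3.png

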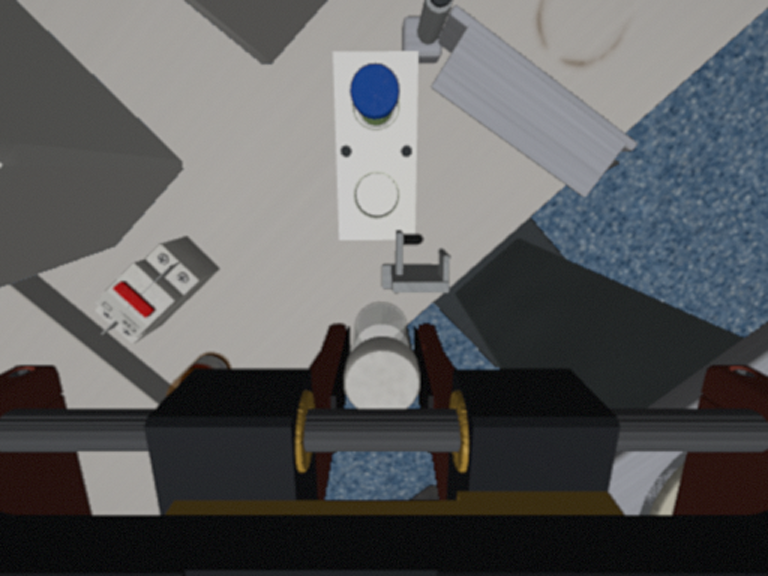

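The wrist view (in the 1.5x scaled picture) shows the pocket mouth at (377,194), radius about 21. The keeper corners are (333,52), (417,52), (415,240) and (339,240). The held cap's top is at (382,374), the gate flange's free corner at (633,147), and the bracket at (415,265).

Run:
```python
from h import *
from station import *
s,c=pickle.load(open("w3.pkl","rb"))
Q=lambda x,y,z:ray(c,(x+.5)/1.5-.5,(y+.5)/1.5-.5,z)[:2]
pk=Q(377,194,.02);print("pocket",pk,"left/right",np.linalg.norm(Q(355,194,.02)-Q(399,194,.02)))
k=[Q(x,y,.02) for x,y in((333,52),(417,52),(415,240),(339,240))]
print([np.linalg.norm(k[i]-k[(i+1)%4]).round(4) for i in range(4)],"centre",np.mean(k,0))
y=(k[3]+k[2]-k[0]-k[1]);yaw=np.degrees(np.arctan2(y[1],y[0]))-90;print("yaw",yaw)
bb=Q(375,89,.066);print("b cap",bb,np.linalg.norm(bb-pk))
zt=s["tcp_pos"][2]-.0285
v=Q(382,374,zt+.06);print("vial",v,"in tool",Ro.from_quat(s["ee_rot"]).inv().apply(np.r_[v,0]-s["tcp_pos"]*[1,1,0]))
w=Q(380,302,zt);print("far bottom edge in tool",Ro.from_quat(s["ee_rot"]).inv().apply(np.r_[w,0]-s["tcp_pos"]*[1,1,0]))
a=np.radians(yaw);ex=np.array([np.cos(a),np.sin(a)]);ey=np.array([-ex[1],ex[0]])
h=pk-.034*ex-.102*ey;e=Q(633,147,.074);q=e-h;print("hinge",h,"seen",Q(437,4,.08),"gate end",e,np.linalg.norm(q),"angle",np.arctan2(-q@ex,q@ey))
for z in(.02,.058):print("bracket post",[( (Q(x,y,z)-pk)@np.c_[ex,ey]).round(3) for x,y in((399,232),(449,252),(383,290))])
```

```text
pocket [0.47588972 0.05553555] left/right 0.031414150143347724
[np.float64(0.0549), np.float64(0.1235), np.float64(0.0559), np.float64(0.1235)] centre [0.4971176  0.03613551]
yaw 46.88481970164358
b cap [0.51932181 0.01490088] 0.059477070877587
vial [0.43243644 0.09229407] in tool [ 3.70886244e-03 -3.84442173e-04  6.92365550e-07]
far bottom edge in tool [ 1.18812685e-02 -1.28289036e-03  2.20019440e-06]
hinge [ 0.52710992 -0.03899747] seen [ 0.52392166 -0.03316564] gate end [ 0.39616939 -0.06904759] 0.13434445031413553 angle 0.9780900046911668
bracket post [array([-0.016,  0.027]), array([-0.053,  0.042]), array([-0.004,  0.071])]
bracket post [array([-0.014,  0.022]), array([-0.046,  0.035]), array([-0.004,  0.06 ])]
```

```bash
python3 - <<'E'
from h import *
s,c=pickle.load(open("w3.pkl","rb"));R=Ro.from_quat(s["ee_rot"])
g=c["frame"][:,:,:].astype(int).mean(2)
print("col 250-258 mean rows 192..285",[(r,int(g[r,250:259].mean())) for r in range(192,285)])
T=lambda x,y,z:proj(c,s["tcp_pos"]+R.apply([x,y,z]))
for o in(-.003,0,.0037):
  print(o,"bottom far",T(o+.0135,0,.0285),"cap far top",T(o+.014,0,-.0315),"cap far low",T(o+.014,0,-.0195),"cap near top",T(o-.014,0,-.0315),"cap L",T(o,-.014,-.0315),T(o,.014,-.0315))
E
python3 -c "
from station import *
import cv2
c=capture('scene');cv2.imwrite('pics/s2.png',cv2.resize(c['frame'][170:320,100:300,::-1],None,fx=4,fy=4,interpolation=cv2.INTER_CUBIC))"
```

```text
col 250-258 mean rows 192..285 [(192, 152), (193, 161), (194, 165), (195, 165), (196, 164), (197, 165), (198, 165), (199, 165), (200, 160), (201, 140), (202, 131), (203, 128), (204, 126), (205, 125), (206, 125), (207, 124), (208, 124), (209, 123), (210, 123), (211, 123), (212, 123), (213, 123), (214, 122), (215, 127), (216, 148), (217, 168), (218, 172), (219, 171), (220, 172), (221, 172), (222, 174), (223, 167), (224, 114), (225, 71), (226, 67), (227, 71), (228, 72), (229, 74), (230, 76), (231, 79), (232, 87), (233, 110), (234, 152), (235, 174), (236, 178), (237, 178), (238, 178), (239, 178), (240, 178), (241, 178), (242, 177), (243, 177), (244, 176), (245, 175), (246, 173), (247, 173), (248, 174), (249, 175), (250, 176), (251, 176), (252, 175), (253, 174), (254, 174), (255, 173), (256, 173), (257, 174), (258, 176), (259, 176), (260, 176), (261, 176), (262, 176), (263, 176), (264, 176), (265, 177), (266, 178), (267, 178), (268, 178), (269, 180), (270, 184), (271, 175), (272, 113), (273, 47), (274, 22), (275, 24), (276, 30), (277, 41), (278, 46), (279, 33), (280, 32), (281, 45), (282, 52), (283, 45), (284, 50)]
-0.003 bottom far [254.8860707  202.91083229] cap far top [255.20877815 236.8067666 ] cap far low [255.12491601 227.81429007] cap near top [255.14051592 282.57071196] cap L [229.61483551 260.27087769] [280.7293917 260.2746779]
0 bottom far [254.89026312 199.09971594] cap far top [255.21651854 231.61750275] cap far low [255.13163124 222.97216844] cap near top [255.14750293 277.88652251] cap L [229.48161465 255.34351147] [280.87727438 255.34797702]
0.0037 bottom far [254.89548017 194.35716265] cap far top [255.2261862  225.13616725] cap far low [255.14001044 216.93020364] cap near top [255.15622412 272.03971406] cap L [229.31527697 249.19127172] [281.0619183 249.1965779]
```

View pics/s2.png

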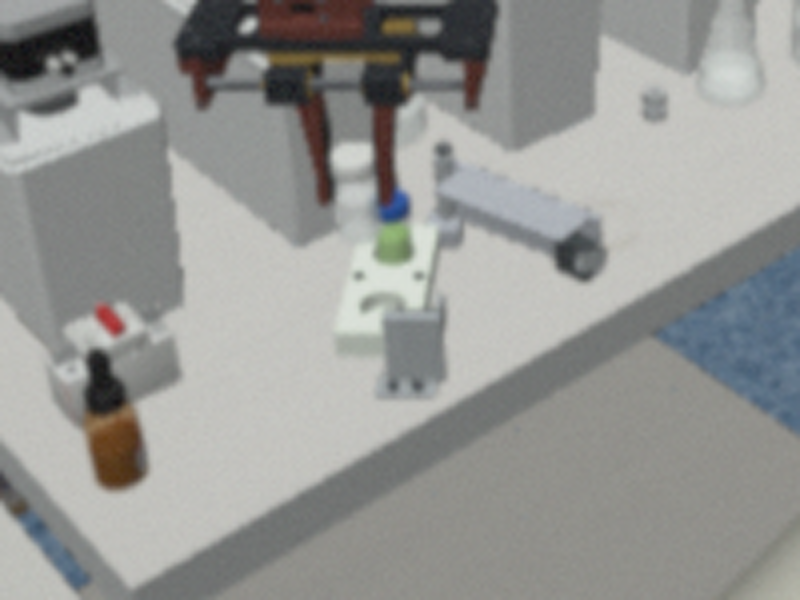

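The scene view shows the vial held upright at crop (352,190), and the free pocket, (383,300) in the crop, is empty. The cap's far edge and the bottom's far edge agree: the vial sits about 1 mm toward tool -x of the TCP. The earlier cap centre was biased because the gripper's rod hides the cap's near edge.

Run:
```python
from h import *
from station import *
go(sense(),[.4755,.0557,.055],46.7)
```

```text
shift [60.1 -3.6 94.9] turn [ 0.01 -0.01 -0.3 ]
```

Call:
play_rows(series=[[[0.02,-0.0012,0,0,0,0,1],[0.045,-0.0025,0,0,0,0,1],[0.06,-0.0036,0,0,0,0,1],[0.06,-0.0036,0.02,0,0,0,1],[0.06,-0.0036,0.045,0,0,0,1],[0.06,-0.0036,0.07,0,0,0,1],[0.06,-0.0036,0.085,0,0,0,1],[0.06,-0.0036,0.094,0,0,0,1],[0.06,-0.0036,0.094,0,0,0,1],[0.06,-0.0036,0.094,0,0,0,1]]])

```text
t: 5.3
tcp_pos: [0.4754, 0.0564, 0.0563]
ee_rot: [0.929, -0.371, -0.0, 0.0]
ft_force: [0.8, -0.1, 0.4]
gripper_width: 0.0278
finger_force: 30.0
```

Run:
```python
from h import *
from station import *
s=sense();print(s["t"],s["ft_force"]);go(s,[.4755,.0557,.0345],46.7)
c=capture("scene")
cv2.imwrite('pics/s3.png',cv2.resize(c['frame'][190:290,140:260,::-1],None,fx=6,fy=6,interpolation=cv2.INTER_CUBIC))
```

```text
5.3 [ 0.7624923  -0.07162743  0.39497924]
shift [ 0.6  0.5 21.8] turn [ 0.    0.   -0.24]
```

View pics/s3.png

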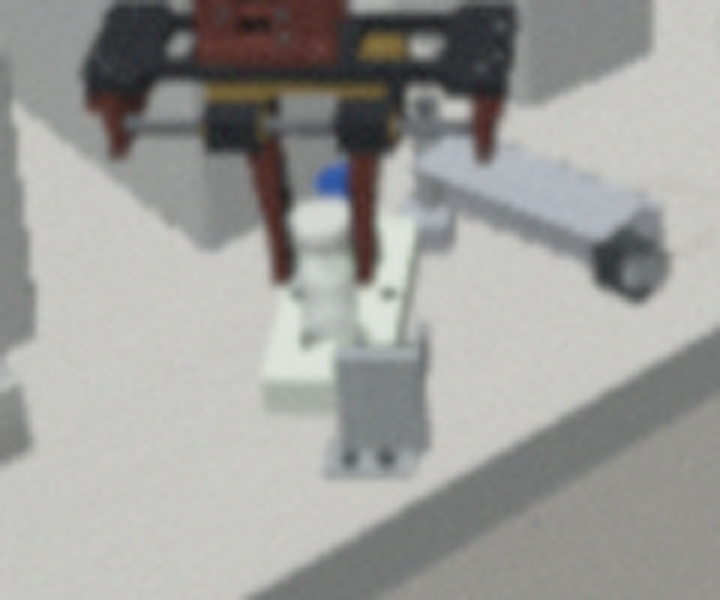

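The scene view shows the vial just above the pocket at crop (328,300), with the blue vial behind it and the fingers clear of the bracket. I'll lower it in small steps.

Call:
play_rows(series=[[[0,0,0.003,0,0,0,1],[0,0,0.005,0,0,0,1],[0,0,0.007,0,0,0,1],[0,0,0.009,0,0,0,1],[0,0,0.01,0,0,0,1],[0,0,0.011,0,0,0,1],[0,0,0.012,0,0,0,1],[0,0,0.012,0,0,0,1],[0,0,0.012,0,0,0,1],[0,0,0.012,0,0,0,1]]])

```text
t: 6.18
tcp_pos: [0.4753, 0.0569, 0.044]
ee_rot: [0.929, -0.371, -0.0, -0.0]
ft_force: [-0.5, 0.7, -0.8]
gripper_width: 0.0276
finger_force: 30.0
```

Call:
play_rows(series=[[[0,0,0.002,0,0,0,1],[0,0,0.004,0,0,0,1],[0,0,0.006,0,0,0,1],[0,0,0.007,0,0,0,1],[0,0,0.008,0,0,0,1],[0,0,0.0085,0,0,0,1],[0,0,0.009,0,0,0,1],[0,0,0.009,0,0,0,1],[0,0,0.009,0,0,0,1],[0,0,0.009,0,0,0,1]]])

```text
t: 7.02
tcp_pos: [0.4753, 0.0569, 0.0351]
ee_rot: [0.929, -0.371, 0.0, -0.0]
ft_force: [-0.2, 0.5, -0.3]
gripper_width: 0.0276
finger_force: 30.0
```

Call:
play_rows(series=[[[0,0,0.0006,0,0,0,1],[0,0,0.001,0,0,0,1],[0,0,0.001,0,0,0,1],[0,0,0.001,0,0,0,0.2],[0,0,0.001,0,0,0,0.1],[0,0,0.001,0,0,0,0],[0,0,0.001,0,0,0,0],[0,0,0.001,0,0,0,0],[0,0,0.001,0,0,0,0],[0,0,0.001,0,0,0,0]]])

```text
t: 7.85
tcp_pos: [0.4752, 0.0569, 0.0339]
ee_rot: [0.929, -0.371, -0.0, 0.0]
ft_force: [0.8, 0.5, 0.1]
gripper_width: 0.0439
finger_force: 0.0
```

Run:
```python
from h import *
from station import *
s=sense();print(s["t"],s["ft_force"],s["gripper_width"],s["joint_pos"])
yaw=np.radians(46.7);ex=np.array([np.cos(yaw),np.sin(yaw)]);ey=np.array([-ex[1],ex[0]])
h=np.array([.475,.0563])-.034*ex-.102*ey
for th in(.98,.85,.6,.4,.2,.1,.04,0):
    u=ey*np.cos(th)-ex*np.sin(th);n=ex*np.cos(th)+ey*np.sin(th)
    print(th,"push",h+.107*u-.003*n,"n deg",np.degrees(np.arctan2(n[1],n[0])),"end",h+.136*u)
```

```text
7.85 [0.84400488 0.49484095 0.14519394] 0.043922969652783916 [ 4.79955141e-02 -1.94351040e-01  1.84212842e+00  1.38245446e-05
  1.49391697e+00  2.37798861e+00]
0.98 push [ 0.42226188 -0.0651191 ] n deg 102.84986392282067 end [ 0.39332096 -0.06864375]
0.85 push [ 0.41967251 -0.05145664] n deg 95.40141258611997 end [ 0.39051889 -0.05119981]
0.6 push [ 0.41974451 -0.02476586] n deg 81.0774677078494 end [ 0.39156074 -0.0173043 ]
0.4 push [ 0.42456909 -0.00394477] n deg 69.61831180523293 end [0.3984295  0.00896731]
0.2 push [0.43343401 0.01550279] n deg 58.15915590261647 end [0.41038071 0.03335062]
0.1 push [0.43927711 0.0244662 ] n deg 52.42957795130823 end [0.41812078 0.04452636]
0.04 push [0.44320258 0.02954823] n deg 48.99183118052329 end [0.42328722 0.05084092]
0 push [0.44598586 0.0328015 ] n deg 46.7 end [0.4269379  0.05487355]
```

Call:
play_rows(series=[[[0,0,-0.015,0,0,0,0],[0,0,-0.035,0,0,0,0],[0,0,-0.065,0,0,0,0],[0,0,-0.095,0,0,0,0],[0,0,-0.115,0,0,0,0],[0,0,-0.115,0,0,-7,0.5],[0,0,-0.115,0,0,-14,1],[0,0,-0.115,0,0,-21,1],[0,0,-0.115,0,0,-28,1],[0,0,-0.115,0,0,-35,1]]])

```text
t: 8.68
tcp_pos: [0.4752, 0.0569, 0.1489]
ee_rot: [0.997, -0.071, 0.0, -0.0]
ft_force: [0.4, 0.0, -0.5]
gripper_width: 0.0142
finger_force: 0.0
```

Run:
```python
from h import *
from station import *
s=sense();R=Ro.from_quat(s["ee_rot"]);print(s["joint_pos"][5]);y=R.as_matrix()[:,1];print(np.degrees(np.arctan2(y[1],y[0])))
print(R.inv().apply(np.array([.431,-.104,.15])-s["tcp_pos"])*1e3)
```

```text
1.7610462997280953
-98.15164952233849
[-20.98920433 165.50523432  -1.05224669]
```

Call:
play_rows(series=[[[-0.002,0.017,0,0,0,-7,1],[-0.004,0.034,0,0,0,-14,1],[-0.006,0.051,0,0,0,-21,1],[-0.008,0.068,0,0,0,-28,1],[-0.01,0.085,0,0,0,-35,1],[-0.012,0.102,0,0,0,-42,1],[-0.014,0.119,0,0,0,-49,1],[-0.016,0.136,0,0,0,-56,1],[-0.019,0.152,0,0,0,-63,1],[-0.021,0.1655,0,0,0,-70,1]]])

```text
t: 9.52
tcp_pos: [0.4296, -0.1047, 0.149]
ee_rot: [0.858, 0.514, -0.0, 0.0]
ft_force: [-1.0, -0.3, 0.1]
gripper_width: 0.0005
finger_force: 0.0
```

Run:
```python
from h import *
from station import *
s=sense();R=Ro.from_quat(s["ee_rot"]);print(s["tcp_pos"],s["joint_pos"][5],s["gripper_width"]);y=R.as_matrix()[:,1];print(np.degrees(np.arctan2(y[1],y[0])))
c=wcam(capture("wrist"),s);cv2.imwrite("pics/w4.png",c["frame"][:,:,::-1]);pickle.dump((s,c),open("w4.pkl","wb"))
```

```text
[ 0.42960567 -0.10471232  0.14896221] 0.17589153488723863 0.000513336903104958
-28.17800736712106
```

View pics/w4.png

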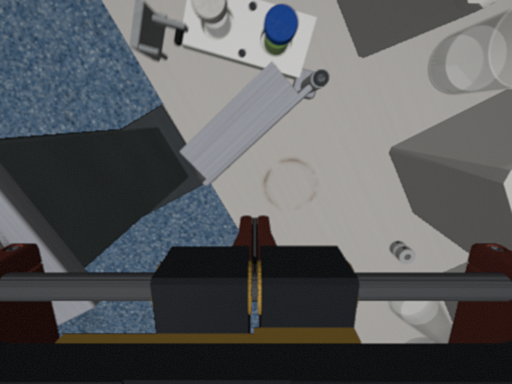

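The wrist view shows vial_a's white cap at (210,8) standing in its pocket next to the blue cap at (281,23). The gate is still open, with the hinge post at (320,77) and the outer free corner at (207,184). The shut fingers are clear of the gate. Next I'll compute the push path.

```bash
cat > g.py <<'E'
from h import *
yaw=np.radians(46.7);ex=np.array([np.cos(yaw),np.sin(yaw)]);ey=np.array([-ex[1],ex[0]])
h=np.array([.475,.0563])-.034*ex-.102*ey
def rows(s,ths,gap,z=.036,off=.010):
    "tool shift mm & z turn deg for TCP behind the push point by off+gap"
    R=Ro.from_quat(s["ee_rot"]);y=R.as_matrix()[:,1];a=np.degrees(np.arctan2(y[1],y[0]))
    for th,gp in zip(ths,gap):
        u=ey*np.cos(th)-ex*np.sin(th);n=ex*np.cos(th)+ey*np.sin(th)
        p=h+.107*u-(.003+off+gp)*n;d=R.inv().apply(np.r_[p,z]-s["tcp_pos"])*1e3
        print(round(th,3),gp,d.round(1),"turn z",round(a-(np.degrees(np.arctan2(n[1],n[0]))-90),1))
def state(s,th):
    n=ex*np.cos(th)+ey*np.sin(th);q=s["tcp_pos"][:2]-h;u=ey*np.cos(th)-ex*np.sin(th)
    print("t",s["t"],"F",s["ft_force"][:2]@n,"along",q@u,"normal dist",q@n)
E
python3 - <<'E'
from g import *
from station import *
s,c=pickle.load(open("w4.pkl","rb"))
e=ray(c,207,184,.074)[:2];f=ray(c,300,100,.074)[:2];u=e-f;print("end",e,np.linalg.norm(e-h),"angle from edge",np.arctan2(-u@ex,u@ey),"from hinge",np.arctan2(-(e-h)@ex,(e-h)@ey))
print("hinge",h,ray(c,318,79,.08))
print("cap a",ray(c,210,8,.066),"cap b",ray(c,281,23,.066))
rows(sense(),[.98,.98,.98],[.03,.03,.01],.036)
E
```

```text
end [ 0.3981053  -0.07178058] 0.1320974338791823 angle from edge 0.9922919289528301 from hinge 1.0112115633932508
hinge [ 0.525915   -0.03839775] [ 0.52366713 -0.03821491  0.08      ]
cap a [0.47281069 0.05119642 0.066     ] cap b [0.51833318 0.01476318 0.066     ]
0.98 0.03 [  3.1   0.7 112.9] turn z -40.6
0.98 0.03 [  3.1   0.7 112.9] turn z -40.6
0.98 0.01 [ 18.3 -12.3 112.9] turn z -40.6
```

Call:
play_rows(series=[[[0,0,0,0,0,-7,1],[0,0,0,0,0,-14,1],[0,0,0.01,0,0,-21,1],[0.001,0,0.025,0,0,-28,1],[0.002,0,0.045,0,0,-35,1],[0.003,0.0007,0.07,0,0,-40.6,1],[0.003,0.0007,0.095,0,0,-40.6,1],[0.003,0.0007,0.113,0,0,-40.6,1],[0.003,0.0007,0.113,0,0,-40.6,1],[0.003,0.0007,0.113,0,0,-40.6,1]]])

```text
t: 10.4
tcp_pos: [0.4315, -0.1009, 0.0354]
ee_rot: [0.629, 0.777, -0.0, -0.001]
ft_force: [-0.2, -0.3, -0.1]
gripper_width: 0.0007
finger_force: 0.0
```

Run:
```python
from g import *
from station import *
s=sense();state(s,.98);print(s["tcp_pos"])
rows(s,[.98,.98,.97,.93,.88,.83,.78,.73,.68,.63],[.015,.003,0,0,0,0,0,0,0,0],.036)
```

```text
t 10.4 F -0.2584981583119157 along 0.10596886115691928 normal dist -0.03995429718955302
[ 0.43148572 -0.1009186   0.03535557]
0.98 0.015 [11.9 -1.2 -0.6] turn z -0.8
0.98 0.003 [23.9 -1.4 -0.6] turn z -0.8
0.97 0 [28.  -1.6 -0.6] turn z -0.3
0.93 0 [32.3 -2.  -0.6] turn z 2.0
0.88 0 [37.7 -2.3 -0.6] turn z 4.9
0.83 0 [43.1 -2.4 -0.6] turn z 7.8
0.78 0 [48.4 -2.2 -0.6] turn z 10.6
0.73 0 [53.8 -1.7 -0.6] turn z 13.5
0.68 0 [59.1 -1.  -0.6] turn z 16.4
0.63 0 [64.4  0.1 -0.6] turn z 19.2
```

Call:
play_rows(series=[[[0.012,-0.0012,0,0,0,-0.5,1],[0.02,-0.0013,0,0,0,-0.5,1],[0.023,-0.0014,0,0,0,-0.5,1],[0.026,-0.0016,0,0,0,0,1],[0.029,-0.0018,0,0,0,0.5,1],[0.0325,-0.002,0,0,0,2,1],[0.036,-0.0022,0,0,0,4,1],[0.04,-0.0023,0,0,0,6,1],[0.044,-0.0024,0,0,0,8.3,1],[0.0484,-0.0022,0,0,0,10.6,1]]])

```text
t: 11.23
tcp_pos: [0.4199, -0.0544, 0.0363]
ee_rot: [0.699, 0.715, 0.0, 0.0]
ft_force: [0.5, -1.0, -0.3]
gripper_width: 0.0007
finger_force: 0.2
```

Run:
```python
from g import *
from station import *
s=sense();state(s,.78);print(s["tcp_pos"],s["ft_force"])
rows(s,[.74,.69,.64,.59,.54,.49,.44,.39,.34,.30],[0]*10,.036)
c=capture("top");cv2.imwrite("pics/t_mid.png",c["frame"][:,:,::-1])
```

```text
t 11.2333 F -0.9767103175589001 along 0.10637859288439053 normal dist -0.013461495429854422
[ 0.41989445 -0.05443709  0.03633601] [ 0.52798457 -0.96418012 -0.3066616 ]
0.74 0 [ 4.7 -1.1  0.3] turn z 2.2
0.69 0 [10.1 -1.4  0.3] turn z 5.1
0.64 0 [15.5 -1.4  0.3] turn z 8.0
0.59 0 [20.9 -1.2  0.3] turn z 10.8
0.54 0 [26.3 -0.7  0.3] turn z 13.7
0.49 0 [31.6  0.1  0.3] turn z 16.6
0.44 0 [36.9  1.1  0.3] turn z 19.4
0.39 0 [42.1  2.4  0.3] turn z 22.3
0.34 0 [47.3  4.   0.3] turn z 25.2
0.3 0 [51.3  5.4  0.3] turn z 27.5
```

Call:
play_rows(series=[[[0.0047,-0.0011,0,0,0,2.2,1],[0.0101,-0.0014,0,0,0,5.1,1],[0.0155,-0.0014,0,0,0,8,1],[0.0209,-0.0012,0,0,0,10.8,1],[0.0263,-0.0007,0,0,0,13.7,1],[0.0316,0.0001,0,0,0,16.6,1],[0.0369,0.0011,0,0,0,19.4,1],[0.0421,0.0024,0,0,0,22.3,1],[0.0473,0.004,0,0,0,25.2,1],[0.0513,0.0054,0,0,0,27.5,1]]])

```text
t: 12.12
tcp_pos: [0.4239, -0.0029, 0.0362]
ee_rot: [0.849, 0.529, 0.0, 0.0]
ft_force: [-0.7, -0.3, 0.8]
gripper_width: 0.0006
finger_force: 0.3
```

Run:
```python
from g import *
from station import *
s=sense();state(s,.30);print(s["tcp_pos"],s["ft_force"])
rows(s,[.28,.26,.24,.22,.2,.18,.16,.14,.12,.10,.08,.06,.04,.02,0,-.02,-.04],[0]*17,.036)
```

```text
t 12.1167 F -0.6057122724194528 along 0.10721756690384354 normal dist -0.012993027761431934
[ 0.42392151 -0.00287658  0.03617515] [-0.71982845 -0.32174099  0.8249282 ]
0.28 0 [ 2.1 -0.   0.2] turn z 1.1
0.26 0 [ 4.3 -0.2  0.2] turn z 2.3
0.24 0 [ 6.4 -0.4  0.2] turn z 3.4
0.22 0 [ 8.6 -0.5  0.2] turn z 4.6
0.2 0 [10.7 -0.5  0.2] turn z 5.7
0.18 0 [12.9 -0.6  0.2] turn z 6.9
0.16 0 [15.1 -0.6  0.2] turn z 8.0
0.14 0 [17.2 -0.5  0.2] turn z 9.2
0.12 0 [19.4 -0.4  0.2] turn z 10.3
0.1 0 [21.5 -0.2  0.2] turn z 11.5
0.08 0 [23.7 -0.   0.2] turn z 12.6
0.06 0 [25.8  0.2  0.2] turn z 13.7
0.04 0 [27.9  0.5  0.2] turn z 14.9
0.02 0 [30.1  0.8  0.2] turn z 16.0
0 0 [32.2  1.2  0.2] turn z 17.2
-0.02 0 [34.3  1.6  0.2] turn z 18.3
-0.04 0 [36.4  2.   0.2] turn z 19.5
```

Now I'll go in slow steps, starting with 4.3 mm to 0.26 rad.

Call:
play_rows(series=[[[0.0006,0,0,0,0,0.3,1],[0.0012,0,0,0,0,0.6,1],[0.0018,0,0,0,0,0.9,1],[0.0024,0,0,0,0,1.2,1],[0.003,-0.0001,0,0,0,1.5,1],[0.0035,-0.0001,0,0,0,1.8,1],[0.0039,-0.0002,0,0,0,2.1,1],[0.0043,-0.0002,0,0,0,2.3,1],[0.0043,-0.0002,0,0,0,2.3,1],[0.0043,-0.0002,0,0,0,2.3,1]]])

```text
t: 12.95
tcp_pos: [0.4256, 0.0008, 0.036]
ee_rot: [0.858, 0.513, 0.0, 0.0]
ft_force: [0.2, 0.2, 0.3]
gripper_width: 0.0006
finger_force: 0.1
```

Call:
play_rows(series=[[[0.0004,0,0,0,0,0.2,1],[0.0008,0,0,0,0,0.4,1],[0.0012,0,0,0,0,0.6,1],[0.0016,0,0,0,0,0.8,1],[0.002,-0.0001,0,0,0,1.1,1],[0.0022,-0.0001,0,0,0,1.1,1],[0.0022,-0.0001,0,0,0,1.1,1],[0.0022,-0.0001,0,0,0,1.1,1],[0.0022,-0.0001,0,0,0,1.1,1],[0.0022,-0.0001,0,0,0,1.1,1]]])

```text
t: 13.78
tcp_pos: [0.4265, 0.0028, 0.036]
ee_rot: [0.863, 0.505, 0.0, 0.0]
ft_force: [-0.1, -0.1, 0.0]
gripper_width: 0.0007
finger_force: 0.0
```

Call:
play_rows(series=[[[0.0004,0,0,0,0,0.2,1],[0.0008,0,0,0,0,0.4,1],[0.0012,0,0,0,0,0.6,1],[0.0016,0,0,0,0,0.8,1],[0.002,-0.0001,0,0,0,1.1,1],[0.0022,-0.0001,0,0,0,1.1,1],[0.0022,-0.0001,0,0,0,1.1,1],[0.0022,-0.0001,0,0,0,1.1,1],[0.0022,-0.0001,0,0,0,1.1,1],[0.0022,-0.0001,0,0,0,1.1,1]]])

```text
t: 14.62
tcp_pos: [0.4275, 0.0048, 0.036]
ee_rot: [0.868, 0.496, 0.0, -0.0]
ft_force: [-1.6, -0.4, -1.1]
gripper_width: 0.0006
finger_force: 0.0
```

Call:
play_rows(series=[[[0.0004,0,0,0,0,0.2,1],[0.0008,0,0,0,0,0.4,1],[0.0012,0,0,0,0,0.6,1],[0.0016,0,0,0,0,0.8,1],[0.002,-0.0001,0,0,0,1.1,1],[0.0022,-0.0001,0,0,0,1.1,1],[0.0022,-0.0001,0,0,0,1.1,1],[0.0022,-0.0001,0,0,0,1.1,1],[0.0022,-0.0001,0,0,0,1.1,1],[0.0022,-0.0001,0,0,0,1.1,1]]])

```text
t: 15.45
tcp_pos: [0.4284, 0.0065, 0.0359]
ee_rot: [0.873, 0.488, -0.0, 0.0]
ft_force: [-3.0, -3.1, 1.2]
gripper_width: 0.0005
finger_force: 2.0
```

Call:
play_rows(series=[[[0.0003,0,0,0,0,0.1,1],[0.0006,0,0,0,0,0.3,1],[0.0009,0,0,0,0,0.5,1],[0.0011,0,0,0,0,0.6,1],[0.0011,0,0,0,0,0.6,1],[0.0011,0,0,0,0,0.6,1],[0.0011,0,0,0,0,0.6,1],[0.0011,0,0,0,0,0.6,1],[0.0011,0,0,0,0,0.6,1],[0.0011,0,0,0,0,0.6,1]]])

```text
t: 16.28
tcp_pos: [0.4289, 0.0075, 0.036]
ee_rot: [0.876, 0.483, -0.0, 0.0]
ft_force: [-3.8, -3.9, 2.1]
gripper_width: 0.0004
finger_force: 2.5
```

Call:
play_rows(series=[[[0.0003,0,0,0,0,0.1,1],[0.0006,0,0,0,0,0.3,1],[0.0009,0,0,0,0,0.5,1],[0.0011,0,0,0,0,0.6,1],[0.0011,0,0,0,0,0.6,1],[0.0011,0,0,0,0,0.6,1],[0.0011,0,0,0,0,0.6,1],[0.0011,0,0,0,0,0.6,1],[0.0011,0,0,0,0,0.6,1],[0.0011,0,0,0,0,0.6,1]]])

```text
t: 17.12
tcp_pos: [0.4293, 0.0085, 0.0359]
ee_rot: [0.878, 0.479, -0.0, -0.0]
ft_force: [-4.4, -3.6, 2.5]
gripper_width: 0.0005
finger_force: 2.6
```

Force is steady at about 5.5 N, as expected for the tongue riding the strike. I'll continue.

Call:
play_rows(series=[[[0.0003,0,0,0,0,0.1,1],[0.0006,0,0,0,0,0.3,1],[0.0009,0,0,0,0,0.5,1],[0.0011,0,0,0,0,0.6,1],[0.0011,0,0,0,0,0.6,1],[0.0011,0,0,0,0,0.6,1],[0.0011,0,0,0,0,0.6,1],[0.0011,0,0,0,0,0.6,1],[0.0011,0,0,0,0,0.6,1],[0.0011,0,0,0,0,0.6,1]]])

```text
t: 17.95
tcp_pos: [0.4298, 0.0094, 0.0359]
ee_rot: [0.881, 0.474, -0.001, -0.0]
ft_force: [-5.1, -3.0, 1.7]
gripper_width: 0.0007
finger_force: 2.8
```

Call:
play_rows(series=[[[0.0003,0,0,0,0,0.1,1],[0.0006,0,0,0,0,0.3,1],[0.0009,0,0,0,0,0.5,1],[0.0011,0,0,0,0,0.6,1],[0.0011,0,0,0,0,0.6,1],[0.0011,0,0,0,0,0.6,1],[0.0011,0,0,0,0,0.6,1],[0.0011,0,0,0,0,0.6,1],[0.0011,0,0,0,0,0.6,1],[0.0011,0,0,0,0,0.6,1]]])

```text
t: 18.78
tcp_pos: [0.4302, 0.0103, 0.0359]
ee_rot: [0.883, 0.469, -0.001, -0.0]
ft_force: [-4.6, -4.2, 2.7]
gripper_width: 0.0004
finger_force: 3.0
```

Call:
play_rows(series=[[[0.0003,0,0,0,0,0.1,1],[0.0006,0,0,0,0,0.3,1],[0.0009,0,0,0,0,0.5,1],[0.0011,0,0,0,0,0.6,1],[0.0011,0,0,0,0,0.6,1],[0.0011,0,0,0,0,0.6,1],[0.0011,0,0,0,0,0.6,1],[0.0011,0,0,0,0,0.6,1],[0.0011,0,0,0,0,0.6,1],[0.0011,0,0,0,0,0.6,1]]])

```text
t: 19.62
tcp_pos: [0.4307, 0.0113, 0.0359]
ee_rot: [0.885, 0.465, -0.001, -0.0]
ft_force: [-6.1, -3.2, 3.4]
gripper_width: 0.0004
finger_force: 3.1
```

Call:
play_rows(series=[[[0.0003,0,0,0,0,0.1,1],[0.0006,0,0,0,0,0.3,1],[0.0009,0,0,0,0,0.5,1],[0.0011,0,0,0,0,0.6,1],[0.0011,0,0,0,0,0.6,1],[0.0011,0,0,0,0,0.6,1],[0.0011,0,0,0,0,0.6,1],[0.0011,0,0,0,0,0.6,1],[0.0011,0,0,0,0,0.6,1],[0.0011,0,0,0,0,0.6,1]]])

```text
t: 20.45
tcp_pos: [0.432, 0.0124, 0.0357]
ee_rot: [0.888, 0.46, -0.0, -0.0]
ft_force: [-4.3, -1.8, 0.1]
gripper_width: 0.0003
finger_force: 1.7
```

Run:
```python
from g import *
from station import *
s=sense();state(s,.13);print(s["ft_force"],(s["tcp_pos"][:2]-np.array([.4284,.0065]))@ (ex*np.cos(.16)+ey*np.sin(.16)))
rows(s,[.14,.13,.12,.11,.1],[0]*5,.036)
```

```text
t 20.45 F -4.01615538171359 along 0.10587061301922931 normal dist -0.013885239424741246
[-4.33707384 -1.82099842  0.13042212] 0.006849720351797463
0.14 0 [-0.2 -1.  -0.3] turn z 0.1
0.13 0 [ 0.9 -1.1 -0.3] turn z 0.7
0.12 0 [ 2.  -1.2 -0.3] turn z 1.2
0.11 0 [ 3.  -1.3 -0.3] turn z 1.8
0.1 0 [ 4.1 -1.4 -0.3] turn z 2.4
```

Call:
play_rows(series=[[[0.0002,0,0,0,0,0.1,1],[0.0004,0,0,0,0,0.2,1],[0.0006,0,0,0,0,0.3,1],[0.0006,0,0,0,0,0.3,1],[0.0006,0,0,0,0,0.3,1],[0.0006,0,0,0,0,0.3,1],[0.0006,0,0,0,0,0.3,1],[0.0006,0,0,0,0,0.3,1],[0.0006,0,0,0,0,0.3,1],[0.0006,0,0,0,0,0.3,1]]])

```text
t: 21.28
tcp_pos: [0.4325, 0.0128, 0.036]
ee_rot: [0.889, 0.458, 0.0, 0.0]
ft_force: [0.1, -0.3, 0.2]
gripper_width: 0.0002
finger_force: 0.0
```

Call:
play_rows(series=[[[0.0002,0,0,0,0,0,1],[0.0004,0,0,0,0,0,1],[0.0006,0,0,0,0,0,1],[0.0006,0,0,0,0,0,1],[0.0006,0,0,0,0,0,1],[0.0006,0,0,0,0,0,1],[0.0006,0,0,0,0,0,1],[0.0006,0,0,0,0,0,1],[0.0006,0,0,0,0,0,1],[0.0006,0,0,0,0,0,1]]])

```text
t: 22.12
tcp_pos: [0.4328, 0.0132, 0.0359]
ee_rot: [0.889, 0.458, -0.0, -0.0]
ft_force: [-0.1, 0.2, -0.2]
gripper_width: 0.0006
finger_force: 0.0
```

Call:
play_rows(series=[[[0.0002,0,0,0,0,0,1],[0.0004,0,0,0,0,0,1],[0.0006,0,0,0,0,0,1],[0.0008,0,0,0,0,0,1],[0.0008,0,0,0,0,0,1],[0.0008,0,0,0,0,0,1],[0.0008,0,0,0,0,0,1],[0.0008,0,0,0,0,0,1],[0.0008,0,0,0,0,0,1],[0.0008,0,0,0,0,0,1]]])

```text
t: 22.95
tcp_pos: [0.4333, 0.0139, 0.0359]
ee_rot: [0.889, 0.458, 0.0, 0.0]
ft_force: [0.3, 0.2, 0.1]
gripper_width: 0.0005
finger_force: 0.0
```

Call:
play_rows(series=[[[-0.003,0,0,0,0,0,1],[-0.01,0,0,0,0,0,1],[-0.025,0,0,0,0,0,1],[-0.045,0,0,0,0,0,1],[-0.06,0,-0.02,0,0,0,1],[-0.06,0,-0.05,0,0,0,1],[-0.06,0,-0.08,0,0,0,1],[-0.06,0,-0.1,0,0,0,1],[-0.06,0,-0.12,0,0,0,1],[-0.06,0,-0.12,0,0,0,1]]])

```text
t: 23.78
tcp_pos: [0.3998, -0.0357, 0.1606]
ee_rot: [0.889, 0.458, 0.003, 0.002]
ft_force: [0.3, 0.1, 0.4]
gripper_width: 0.0004
finger_force: 0.0
```

Run:
```python
from g import *
from station import *
s=sense();c=wcam(capture("wrist"),s);print(s["tcp_pos"],s["joint_pos"]);pickle.dump((s,c),open("w5.pkl","wb"))
cv2.imwrite("pics/w5.png",cv2.resize(c["frame"][:240,60:460,::-1],None,fx=2,fy=2,interpolation=cv2.INTER_CUBIC))
for th in(.1,.2):print(th,[(proj(c,np.r_[h+.136*(ey*np.cos(th)-ex*np.sin(th))+o*(ex*np.cos(th)+ey*np.sin(th)),.074])-[60,0])*2 for o in(-.003,.033)])
```

```text
[ 0.39975162 -0.03568685  0.16056485] [-1.73758302e-01 -4.71098398e-01  1.83360165e+00 -1.11902638e-04
  1.77180161e+00  4.46232869e-01]
0.1 [array([316.8578064 , 235.80520151]), array([316.91545542, 149.68258438])]
0.2 [array([318.97926937, 266.59150269]), array([310.93908108, 183.14813581])]
```

View pics/w5.png

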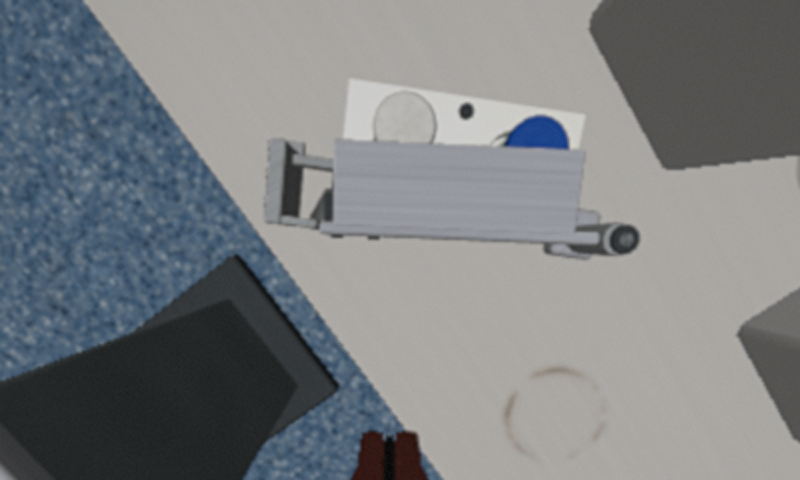

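The wrist view shows the gate's outer free corner at (322,235). That matches the prediction for 0.10 rad (row 236); an unlatched gate near 0.2 rad would be at row 267. So the gate has stayed latched with the arm clear, and both caps, at (405,120) and (538,132), are under the flange.

```bash
python3 -c "
from station import *
print(sign_off())"
```

```text
the job is handed in; nothing more can be done
None
```

The white-capped vial is seated in the free pocket and released, and the gate is latched at about 0.10 rad over both vials; the highest push force I read was about 7 N, and I handed the job in at about 24 s with the arm clear.

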